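# Mount a bench pin and start its hold-down screw

## Task

Mount the fresh light-wood bench pin: take it off the top of the pile without disturbing the two dark ones, and lay it flat and gently between the cheeks of the steel holder, notched end facing out the same way as the open end and its heel within a centimetre of the back stop. Then take the orange-handled sleeve driver, set it upright and square over the brass screw so that its blade drops into the slot before you turn, and turn the screw clockwise a quarter turn to its stop, so that the red dog swings over the pin. Stand the driver back upright, wholly on its green pad, and leave the bystanding tools where they are.

Things in the scene. Friction and masses are not known exactly. Their poses are not given: they have to be found in the camera images.
- pin_mid (a point): Centre of the light-wood bench pin, a flat block 140 long (x) x 54 wide (y) x 26 thick (z) mm, 0.13 kg. +x points to its notched end (notch 16 wide, 40 deep, open at x = +70); its heel is at x = -70. It lies flat on top of the pile.
- pin_nose (a point): Middle of the notched end of the light-wood pin, half-way up: 70 mm from pin_mid along the pin's +x.
- pile_board: Cork board 170 x 90 x 10 mm fixed to the bench, origin under its centre. On it lie two dark spare pins, one on the other, each 140 x 40 x 26 mm (14 mm narrower than the light pin), and on these the light pin, its underside 62 mm above the bench and its notch to the board's +x. The dark pins stay.
- holder: Steel holder fixed to the bench: a plate 8 mm thick, x -90 to 35, y -80 to 50 mm in its frame. Origin at bench height under the centre of a seated pin; +x is its open end, where the notch must face. Back stop: inner face x = -71, top z = 22. A seated pin lies flat on the plate (centre z = 21), y = 0, heel 0 to 10 mm from the stop (centre at x about 0 to 9).
- holder_front (a point): Point x = 70, y = 0, z = 21 mm of the holder's frame: where the notched end of a pin against the stop belongs. The holder's two cheeks, from x = -70 to -25, tops at z = 23, lean outwards and guide the pin's sides: 62 mm apart at the plate, 71 at the top. The middle and front of the pin are clear of them, so fingers fit beside it down to the plate.
- screw_top (a point): Centre of the top of the brass screw's head, 70 mm above the bench at first, at x = -50, y = -56 mm of the holder; axis vertical. Two lugs (28 mm across, 12 high) leave a slot 9 wide, 12 deep along this frame's x; under them a neck 28 mm in diameter, 12 high, then the red dog (clamping finger), 8 thick, 18 wide, reaching 50 mm from the axis along -x. The frame turns with the screw.
- screw (a joint): Turn of the screw, rad: 0 at the start (dog along the holder's -x, clear of the pin), growing clockwise seen from above, with a stop at 1.6 (dog across the pin, 2 mm above it). Friction 0.1 N m; it stays where it is left and sinks 1.5 mm per rad.
- driver_grip (a point): Centre of the driver's orange paddle handle, 85 mm above the driver's rim (its lowest part). Paddle 50 (x) x 20 (y) x 40 (z) mm, in the plane of the blade: the blade runs along this frame's x. The driver, 0.25 kg, 105 mm tall, stands upright on its pad on the rim of its steel sleeve. A shaft 16 mm in diameter joins sleeve and paddle. A half turn about z makes no difference.
- driver_tip (a point): Lowest edge of the driver's blade, on its axis, 7 mm above the rim, 78 mm below driver_grip. Blade 6 mm thick, wedge-edged, 30 long along x, inside a sleeve of bore 40 mm at the mouth and 33 from 7 mm up, outside 48 at the rim. Fully in the slot the edge is 12 mm below screw_top and the rim 5 mm above the dog. In the slot it has about 0.17 rad play either way.
- driver_pad: Round green pad, 110 mm in diameter, 4 mm thick, fixed to the bench, origin under its centre: the driver stands on it at the start and must stand wholly on it at the end.
Things that resemble listed ones, but are neither listed nor needed, are in the scene too. There is more than one size of the part that bears driver_grip; the job needs the larger. What is shaped like the part that bears pin_mid but pink is not meant.

How it is judged:
By the outcome, as a careful person would: the job done as asked, in the order asked, and still so for the second after the job is handed in, with the robot touching nothing.
It also fails if it takes over 72 s, if anything falls off the work surface, if the arm or the gripper's body presses on something with over 40 N, if the wrist force passes 120 N, or if a joint passes its speed limit or range.

## Robot

A 6-joint arm with a two-finger parallel gripper is mounted at the origin on the work surface. World frame = base frame: x ahead of the robot, y to its left, z up, the work surface at z = 0. Lengths are in mm, angles in rad, forces in N, time in s.
With the tool pointing down it reaches from about 400 to 825 mm from the base axis. Payload 7 kg.
Tool frame: the origin (TCP) lies on the mounting face of the last link; the fingertips stand manip.finger_overhang ahead of it and the grasp point (between the pads) lies 155 mm ahead of it (manip.finger_overhang is the distance from the TCP to the fingertips, in mm); z points along the fingers, y is the line along which they close (so a half turn about z gives the same grasp; the last joint's range is limited). The gripper opens to 85 mm and grips with 20 to 120 N. Pads are 22 mm wide; open, the fingers measure 114 mm over their backs; the gripper's body (76 mm by 85 mm) begins 54 mm behind the grasp point. The pads swing forward as they close: fully open they stand 13 mm farther back than shut.
Start: joints at [-0.87, 0.359, 0.012, 0, -1.224, -0.288], TCP at [270.766, -618.289, 404.702] pointing down, gripper open.
Joint ranges: [-3.07, 3.07], [-1.43, 2.12], [-1.02, 1.25], [-3.03, 1.67], [-3.05, -0], [-3.03, 3.03]. Speed limits (rad/s): [2.39, 2.39, 3.01, 3.14, 3.14, 3.14].

## Interface

Orientations are given as a unit quaternion [x, y, z, w].
In Python, from workcell import manip gives the robot as it stands.
- The arm moves only by the tool move_arm, never from a script. Its arguments are lists of equal length, an entry for each row: "dp": the shift along the tool's x, y, z normalised to -1 to 1, where 1 is 0.2 m, a list of three; "spin": the turn about the tool's z normalised to -1 to 1, where 1 is 45 degrees. A call has 1 to 20 rows; each row shifts and turns the commanded pose from where the row before left it, along the tool's axes as they then stand; what a row does not reach is not made up. A row lasts 1/8 s, in which the tool goes at most 62.5 mm and 10.7 degrees, less where a joint would pass 70% of its speed; a pose out of reach is approached as far as the arm can. A call with a number of a shift or a turn outside -1 to 1 is refused whole. A call with a gripper value outside its range is refused whole. "grip" is the opening, from -1 (shut) to 1 (fully open), so that 0 is half open, set as the call begins (left out, the last holds). The fingers move at their own pace and stop on an object; "squeeze" is the grip in N (left out, the last holds). Time passes only in rows, so rows that do not move let the fingers close. It gives the time, the measured TCP pose, the force, the opening and the grip force at its end, in the units of the state.
- manip.get_state(): the state, without advancing time (a new reading comes with each control period).
- manip.get_image(name): name is "scene" or "side" or "wrist"; returns a dict with "frame" (400x640x3 uint8, red, green, blue), "fx", "fy", "cx", "cy" (pixels), "origin" and "rotation" of the camera in the world; the wrist camera has in their place "T_tool_cam" (4x4, takes a point from camera to tool coordinates, whose origin is the TCP and whose axes are the flange's). Camera axes: x right, y down, z forward; pixel columns grow to the right and rows downward; lengths in mm; the calibration is good to about 2 mm. The wrist camera is an equidistant fisheye: a pixel r from the principal point sees the ray r / f radians off the axis. A picture is of the moment at which its call begins: read the wrist's pose just before it. There is no depth.
- manip.hand_in(): hands the job in; it is judged then, once.
The state is a dict: "time": time; "joint_pos": joint angles; "joint_velocities": joint speeds; "joint_torque": joint torques, N m; "eef_pos": TCP position; "eef_rot": TCP orientation; "ft_force": force on the tool from outside, world axes, zero at the start; "torque": the same for the moment, N m; "finger_gap": opening from 0.0 (shut) to 1.0 (fully open); "grasp_force": force on a finger pad.
Only numpy, scipy, OpenCV 4.12 (cv2) and the standard library are available. Lean on these libraries where they do the work, as an engineer would, in place of code of your own. Each camera call takes 0.05 s, during which the arm holds its last target. There are 200 camera calls.

## Working session

There is one attempt and no reset: what is moved stays moved. The work goes in short steps, Python scripts to look and compute and a tool call to move; the robot and the scene stay as the last step left them, time stands still between calls to the robot, and variables do not carry over. Pictures are saved under pics/ and viewed, at most 10 in all, crops included, and the job is handed in when it is done.

Besides the shell and the picture viewer there is one more tool, called after "Emit:" as name(argument=value, ...), one argument or row to a line, values as JSON. move_arm: Moves the arm, as the interface text tells. Scaled input: -1 to 1 covers 0.2 m each way for a shift and 45 degrees each way for a turn. Its arguments: {"type":"object","properties":{"dp":{"type":"array","items":{"type":"array","items":{"type":"number"}}},"spin":{"type":"array","items":{"type":"number"}},"grip":{"type":"number"},"squeeze":{"type":"number"}},"required":["dp","spin"]}

```bash
ls; mkdir -p pics; python3 - <<'E'
from workcell import manip
import cv2
s=manip.get_state(); print(s, manip.finger_overhang)
for n in ("scene","side","wrist"):
    d=manip.get_image(n); f=d.pop("frame"); print(n,d)
    cv2.imwrite(f"pics/{n}0.png",f[:,:,::-1])
E
```

```text
pics
{'time': 0.0, 'joint_pos': array([-8.69880484e-01,  3.59371308e-01,  1.10776629e-02, -3.42960989e-04,
       -1.22408287e+00, -2.88096518e-01]), 'joint_velocities': array([-0.00147261, -0.00064219,  0.00017555,  0.00052908, -0.00062407,
       -0.00015546]), 'joint_torque': array([ 1.41602500e-04, -5.83324277e+01,  2.93406290e+01,  6.93630025e+00,
       -6.06394635e-03,  2.24226943e-05]), 'eef_pos': array([ 270.72742578, -618.12434636,  403.78299873]), 'eef_rot': array([-2.04889877e-01,  9.78784699e-01,  7.71963097e-04, -2.33060984e-04]), 'ft_force': array([ 0.44124717,  0.04267588, -0.18855376]), 'torque': array([-0.03833609, -0.07353004,  0.00021151]), 'grasp_force': 0.0, 'finger_gap': 0.9987470624572942} 173.4
scene {'fx': 391.55665208467246, 'fy': 391.55665208467246, 'cx': 318.14332028311946, 'cy': 199.60872762859861, 'origin': array([ 922.54399343, -485.26338424,  806.29081846]), 'rotation': array([ 0.90024143,  0.24280384, -0.10285064, -0.34645838])}
side {'fx': 435.3384752601588, 'fy': 435.3384752601588, 'cx': 319.66913237651175, 'cy': 195.08350103751275, 'origin': array([407.2191533 , 816.52073205, 992.83001519]), 'rotation': array([-0.08514875,  0.93680024, -0.3377034 ,  0.03333805])}
wrist {'fx': 309.70691628693146, 'fy': 309.70691628693146, 'cx': 320.6955675980978, 'cy': 198.1178991728133, 'T_tool_cam': array([[ 3.43752759e-04, -9.53487253e-01, -3.01433144e-01,
         7.70159932e+01],
       [ 9.99999545e-01,  5.95929454e-04, -7.44637873e-04,
        -1.61536571e-01],
       [ 8.89635609e-04, -3.01432751e-01,  9.53487024e-01,
         3.06070831e+01],
       [ 0.00000000e+00,  0.00000000e+00,  0.00000000e+00,
         1.00000000e+00]])}
```

View pics/scene0.png

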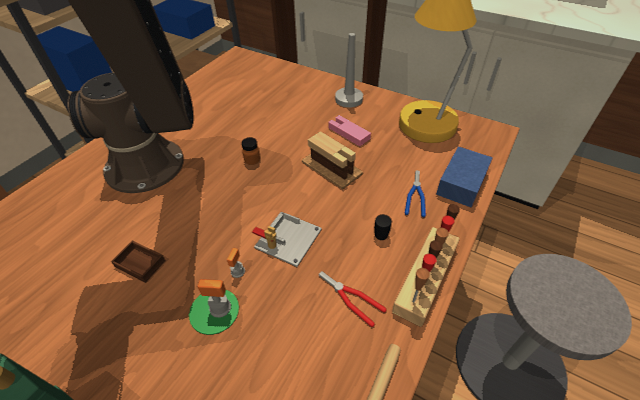

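View pics/side0.png

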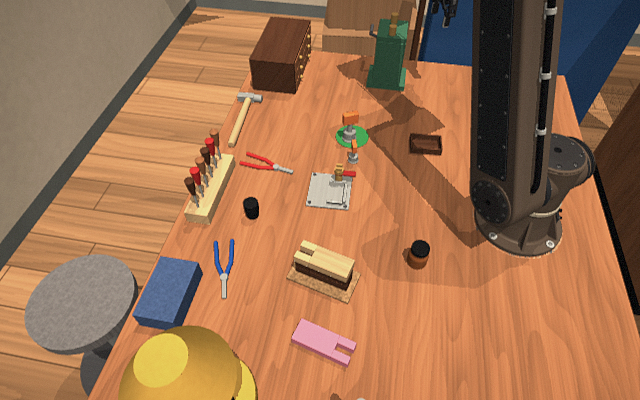

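Scene: light pin on the pile around (332,150), holder at (287,238), large driver at (214,295) on its green pad, and a small decoy driver at (236,262). Side view: pin at (325,258) with its notch to the left (+x), holder at (330,190), driver at (350,128).

```bash
cat > h.py <<'E'
import numpy as np, cv2
from scipy.spatial.transform import Rotation as R
from workcell import manip
def cam(n):
    s=manip.get_state(); d=manip.get_image(n)
    if n=="wrist":
        T=np.eye(4); T[:3,:3]=R.from_quat(s["eef_rot"]).as_matrix(); T[:3,3]=s["eef_pos"]
        T=T@d["T_tool_cam"]; d["o"],d["R"]=T[:3,3],T[:3,:3]
    else: d["o"],d["R"]=np.array(d["origin"]),R.from_quat(d["rotation"]).as_matrix()
    d["n"]=n; return d
def rays(d,uv):
    p=(np.atleast_2d(uv)-[d["cx"],d["cy"]])/d["fx"]
    if d["n"]=="wrist":
        r=np.linalg.norm(p,axis=1,keepdims=True); v=np.hstack([p/np.maximum(r,1e-9)*np.sin(r),np.cos(r)])
    else: v=np.hstack([p,np.ones((len(p),1))])
    return v@d["R"].T
def plane(d,uv,z):
    v=rays(d,uv); return d["o"]+v*((z-d["o"][2])/v[:,2:])
def proj(d,P):
    c=(np.atleast_2d(P)-d["o"])@d["R"]
    if d["n"]=="wrist":
        t=np.hypot(c[:,0],c[:,1]); a=np.arctan2(t,c[:,2]); q=c[:,:2]/np.maximum(t,1e-9)[:,None]*a[:,None]
    else: q=c[:,:2]/c[:,2:]
    return q*d["fx"]+[d["cx"],d["cy"]]
def blob(d,lo,hi,box=None):
    m=cv2.inRange(cv2.cvtColor(d["frame"],cv2.COLOR_RGB2HSV),np.array(lo),np.array(hi))
    if box: k=np.zeros_like(m); x0,y0,x1,y1=box; k[y0:y1,x0:x1]=1; m=m*k
    cs,_=cv2.findContours(m,cv2.RETR_EXTERNAL,cv2.CHAIN_APPROX_NONE)
    return sorted(cs,key=cv2.contourArea,reverse=True)
def tri(d1,u1,d2,u2):
    a=rays(d1,u1)[0];b=rays(d2,u2)[0]
    k=np.linalg.lstsq(np.c_[a,-b],d2["o"]-d1["o"],rcond=None)[0]
    p,q=d1["o"]+k[0]*a,d2["o"]+k[1]*b
    return (p+q)/2,np.linalg.norm(p-q)
E
python3 - <<'E'
from h import *
S,D=cam("scene"),cam("side")
print("base",proj(S,[0,0,0]),proj(D,[0,0,0]))
for d,b in((S,(170,230,260,335)),(D,(325,100,375,160))):
    g=blob(d,(50,100,50),(75,255,255),b)[0]; r=cv2.fitEllipse(g)
    c=g[:,0].astype(float); print("pad",plane(d,r[0],4)[0],plane(d,c,4).min(0),plane(d,c,4).max(0))
    o=blob(d,(5,180,150),(14,255,255),b)
    for q in o[:3]: print("orange",cv2.contourArea(q),cv2.boundingRect(q))
a=cv2.resize(S["frame"][140:340,180:380],None,fx=3,fy=3,interpolation=2)
b=cv2.resize(D["frame"][100:300,260:460],None,fx=3,fy=3,interpolation=2)
cv2.imwrite("pics/c1.png",S["frame"][:1,:1]);cv2.imwrite("pics/c1.png",cv2.resize(np.hstack([S["frame"][110:330,185:385],D["frame"][100:320,260:460]]),None,fx=2,fy=2,interpolation=2)[:,:,::-1])
E
```

```text
base [[143.96936201 165.06583915]] [[516.16901997 220.3298963 ]]
pad [ 508.52476762 -267.33109018    4.        ] [ 452.48225004 -316.53316056    4.        ] [ 560.05792629 -208.07396057    4.        ]
orange 173.5 (198, 279, 25, 10)
orange 17.5 (227, 248, 11, 13)
orange 0.0 (203, 295, 1, 1)
pad [ 474.86542399 -266.19967618    4.        ] [ 449.75473799 -311.34778384    4.        ] [ 508.78785314 -215.25612285    4.        ]
orange 113.0 (343, 111, 16, 14)
orange 20.5 (352, 140, 5, 13)
```

View pics/c1.png

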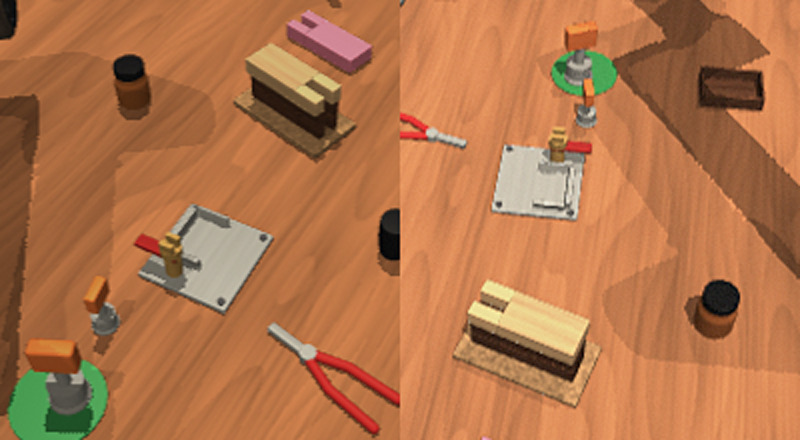

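Both crops: the pin's notched end is (320,95) left and (490,300) right, i.e. towards +x. The holder's open end is on the +x side too, and the dog points to -x. The big driver's paddle is at (52,355) left.

```bash
python3 - <<'E'
from h import *
S,D=cam("scene"),cam("side")
A=lambda x,y:(185+x/2,110+y/2); B=lambda x,y:(260+(x-400)/2,100+y/2)
for n,a,b in (("pin heel L/R corner top",(268,46),(588,322)),("pin heel other",(246,62),(582,360)),("screw",(170,240),(558,132)),("plate c front",(222,310),(494,215)),("plate c right",(272,238),(578,220)),("plate back",(193,207),(578,220)),("paddle top mid",(54,345),(582,32)),):
    p,e=tri(S,A(*a),D,B(*b)); print(n,p.round(),round(e,1))
print([plane(S,A(*q),8)[0].round() for q in((222,310),(272,238),(193,207),(140,275))])
print([plane(D,B(*q),8)[0].round() for q in((492,213),(578,220),(586,148),(505,144))])
E
```

```text
pin heel L/R corner top [442. 283. 104.] 28.0
pin heel other [423. 294.  52.] 18.6
screw [518. -54.  68.] 3.9
plate c front [586. -18. -87.] 44.9
plate c right [526.  58. -21.] 121.7
plate back [472.  48.  -2.] 7.2
paddle top mid [ 510. -244.  100.] 3.9
[array([602., -74.,   8.]), array([599.,  50.,   8.]), array([481.,  43.,   8.]), array([486., -82.,   8.])]
[array([592.,  63.,   8.]), array([468.,  54.,   8.]), array([476., -86.,   8.]), array([599., -73.,   8.])]
```

Emit:
move_arm(
  dp=[
    [-0.156, 0.149, 0],
    [-0.156, 0.149, 0],
    [-0.156, 0.149, 0],
    [-0.156, 0.149, 0],
    [-0.156, 0.149, 0],
    [-0.156, 0.149, 0],
    [-0.156, 0.149, 0],
    [-0.156, 0.149, 0],
    [-0.156, 0.149, 0],
    [-0.156, 0.149, 0],
    [-0.156, 0.149, 0],
    [-0.156, 0.149, 0],
    [-0.156, 0.149, 0],
    [-0.156, 0.149, 0],
    [-0.156, 0.149, 0],
    [0, 0, 0],
    [0, 0, 0],
    [0, 0, 0],
  ],
  spin=[0, 0, 0, 0, 0, 0, 0, 0, 0, 0, 0, 0, 0, 0, 0, 0.175, 0.175, 0.175],
  grip=1,
)

```text
time: 2.6
eef_pos: [520.1, -20.8, 404.7]
eef_rot: [0.002, 1.0, 0.0, 0.0]
ft_force: [-0.7, 0.3, -0.2]
finger_gap: 1.003
grasp_force: 0.0
```

```bash
python3 - <<'E'
from h import *
s=manip.get_state(); print(s["time"],s["eef_pos"],R.from_quat(s["eef_rot"]).as_matrix().round(3).tolist())
W=cam("wrist"); cv2.imwrite("pics/w1.png",W["frame"][:,:,::-1]); np.savez("w1.npz",**{k:v for k,v in W.items()})
E
```

```text
2.6 [520.10528889 -20.84635421 404.7163418 ] [[-1.0, 0.004, 0.0], [0.004, 1.0, 0.0], [-0.0, 0.0, -1.0]]
```

View pics/w1.png

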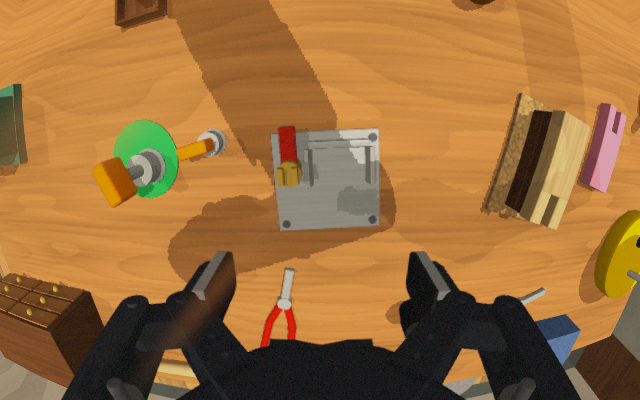

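Wrist view (right = +y, down = +x): plate corners (273,134), (379,129), (380,228), (280,231); screw head (288,174); pin top from (570,112) to (540,222); pad (146,158).

```bash
cat >> h.py <<'E'
def rect(p):
    (c,s,a)=cv2.minAreaRect(np.float32(p[:,:2])); return np.round(c,1),np.round(s,1),round(a,1),cv2.boxPoints((c,s,a)).round(1).tolist()
E
python3 - <<'E'
from h import *
W=dict(np.load("w1.npz")); W["n"]="wrist"
for u in ((272,133),(380,129),(380,228),(280,231)): print("plate",plane(W,u,8)[0].round(1))
g=blob(W,(0,0,90),(180,45,255),(262,115,395,240)); print([cv2.contourArea(q) for q in g[:3]])
print("plate",rect(plane(W,g[0][:,0].astype(float),8)))
hsv=cv2.cvtColor(W["frame"],cv2.COLOR_RGB2HSV)
for u in((560,150),(545,160),(570,190),(146,190),(115,183),(288,174),(288,145),(195,150)): print(u,hsv[u[1],u[0]])
g=blob(W,(50,100,50),(75,255,255),(90,100,200,220))[0]; p=plane(W,g[:,0].astype(float),4); print("pad",cv2.minEnclosingCircle(np.float32(p[:,:2])))
g=blob(W,(0,190,60),(5,255,255),(262,115,310,180))[0]; print("dog",rect(plane(W,g[:,0].astype(float),42)))
E
```

```text
plate [477.7 -78.9   8. ]
plate [473.   49.6   8. ]
plate [600.   55.7   8. ]
plate [603.5 -74.1   8. ]
[8420.0, 190.0]
plate (array([537. , -13.6]), array([123.7, 127.5]), 2.8, [[472.20001220703125, 47.099998474121094], [478.3999938964844, -80.30000305175781], [601.9000244140625, -74.30000305175781], [595.7000122070312, 53.0]])
(560, 150) [ 22 104 218]
(545, 160) [ 19 142 108]
(570, 190) [ 19 121 212]
(146, 190) [ 67 192 138]
(115, 183) [ 15 255 154]
(288, 174) [ 20 179 164]
(288, 145) [  1 218 151]
(195, 150) [ 21 255 217]
pad ((504.2708740234375, -261.7816467285156), 54.1831169128418)
dog (array([486.8, -57.1]), array([38.7, 16.6]), 3.0, [[467.0, -49.79999923706055], [467.8999938964844, -66.4000015258789], [506.6000061035156, -64.4000015258789], [505.70001220703125, -47.79999923706055]])
```

```bash
python3 - <<'E'
from h import *
W=dict(np.load("w1.npz")); W["n"]="wrist"
for u in ((555,112),(590,123),(524,217),(557,228)): print("pin",plane(W,u,88)[0].round(1))
E
```

```text
pin [433.  242.7  88. ]
pin [438.  309.8  88. ]
pin [557.6 215.7  88. ]
pin [574.4 278.4  88. ]
```

Emit:
move_arm(
  dp=[
    [0.017, 0.22, 0.05],
    [0.017, 0.22, 0.05],
    [0.017, 0.22, 0.05],
    [0.017, 0.22, 0.05],
    [0.017, 0.22, 0.05],
    [0.017, 0.22, 0.05],
    [0, 0, 0],
    [0, 0, 0],
  ],
  spin=[0, 0, 0, 0, 0, 0, 0.13, 0.13],
)

```text
time: 3.65
eef_pos: [499.4, 243.6, 344.4]
eef_rot: [0.102, 0.995, -0.0, -0.0]
ft_force: [0.3, -0.6, 0.2]
finger_gap: 1.0
grasp_force: 0.0
```

```bash
python3 - <<'E'
from h import *
s=manip.get_state(); print(s["time"],s["eef_pos"],R.from_quat(s["eef_rot"]).as_matrix().round(3).tolist())
W=cam("wrist"); cv2.imwrite("pics/w2.png",W["frame"][:,:,::-1]); np.savez("w2.npz",**{k:v for k,v in W.items()})
E
```

```text
3.65 [499.4146433  243.64897439 344.39612355] [[-0.979, 0.202, -0.0], [0.202, 0.979, -0.0], [0.0, -0.0, -1.0]]
```

View pics/w2.png

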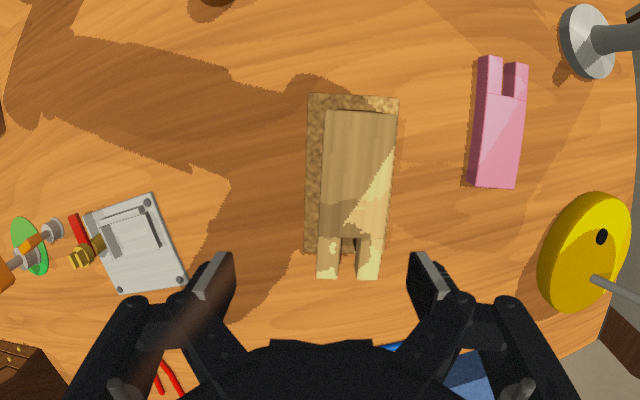

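Pin top corners: heel (324,110) and (397,114), nose (317,278) and (378,279); the notch is at the bottom, which is +x.

```bash
python3 - <<'E'
from h import *
W=dict(np.load("w2.npz")); W["n"]="wrist"
q=plane(W,np.array([(324,110),(397,114),(378,279),(317,278)],float),88)[:,:2]; print(q.round(1))
print("edges",[np.linalg.norm(q[i]-q[(i+1)%4]).round(1) for i in range(4)],"c",q.mean(0))
for i,j in((0,3),(1,2)): d=q[j]-q[i]; print(np.degrees(np.arctan2(d[1],d[0])))
for u in((306,94),(399,98),(303,252)): print("board",plane(W,u,10)[0].round(1))
E
```

```text
[[429.3 260.1]
 [441.8 312.4]
 [575.9 278.2]
 [563.3 226.9]]
edges [np.float64(53.7), np.float64(138.4), np.float64(52.8), np.float64(138.1)] c [502.5756937  269.39179164]
-13.934404683996842
-14.310278309146137
board [412.2 246.8  10. ]
board [432.4 335.7  10. ]
board [575.1 207.8  10. ]
```

Emit:
move_arm(
  dp=[
    [0, 0, 0],
    [-0.009, 0.129, 0],
    [0, 0, 0.134],
    [0, 0, 0.134],
    [0, 0, 0.134],
    [0, 0, 0.085],
    [0, 0, 0.05],
    [0, 0, 0],
  ],
  spin=[0.054, 0, 0, 0, 0, 0, 0, 0],
)

```text
time: 4.7
eef_pos: [507.6, 267.3, 236.9]
eef_rot: [0.122, 0.993, -0.0, -0.0]
ft_force: [-0.2, -0.5, -0.0]
finger_gap: 0.996
grasp_force: 0.0
```

```bash
python3 - <<'E'
from h import *
W=cam("wrist"); S=cam("scene"); print(manip.get_state()["eef_pos"])
cv2.imwrite("pics/g1.png",np.hstack([W["frame"],cv2.resize(S["frame"][90:215,260:420],None,fx=2,fy=3.2)])[:,:,::-1][:, 160:960])
E
```

```text
[507.92673828 267.65486057 237.96904647]
```

View pics/g1.png

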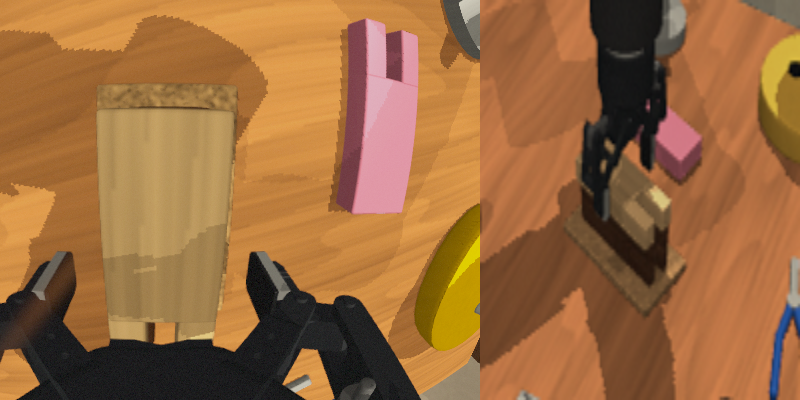

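The wrist view shows the fingers astride the pin. The pin centre is about 6 px (2 mm) right of the finger centre, so I shift +2 mm along tool y and close.

Emit:
move_arm(
  dp=[
    [0, 0.011, 0],
    [0, 0, 0],
    [0, 0, 0],
    [0, 0, 0],
    [0, 0, 0],
    [0, 0, 0],
    [0, 0, 0],
  ],
  spin=[0, 0, 0, 0, 0, 0, 0],
  grip=0.0,
  squeeze=30,
)

```text
time: 5.68
eef_pos: [508.3, 269.8, 238.1]
eef_rot: [0.123, 0.992, 0.0, 0.0]
ft_force: [-1.1, 0.5, 5.1]
finger_gap: 0.625
grasp_force: 32.4
```

Emit:
move_arm(
  dp=[
    [0, 0, -0.05],
    [0, 0, -0.1],
    [0, 0, -0.15],
    [0, 0, -0.1],
    [0, 0, -0.05],
    [0, 0, 0],
  ],
  spin=[0, 0, 0, 0, 0, 0],
)

```text
time: 6.42
eef_pos: [508.1, 269.6, 327.7]
eef_rot: [0.123, 0.992, 0.0, 0.0]
ft_force: [0.3, -0.0, -1.3]
finger_gap: 0.623
grasp_force: 32.1
```

```bash
python3 - <<'E'
from h import *
s=manip.get_state(); print(s["eef_pos"],s["ft_force"],s["finger_gap"])
W=cam("wrist"); D=cam("side"); np.savez("w3.npz",**W)
cv2.imwrite("pics/g2.png",np.hstack([W["frame"][:,120:520],cv2.resize(D["frame"][180:305,260:385],(400,400),interpolation=2)])[:,:,::-1])
E
```

```text
[508.13512498 269.61949632 327.7470572 ] [ 0.32372634 -0.04715997 -1.26638437] 0.6226683324440018
```

View pics/g2.png

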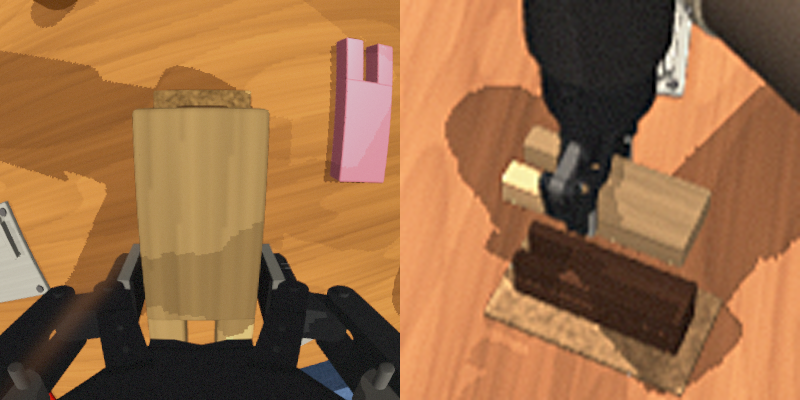

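Pin lifted square in the jaws: heel edge at row 110, columns 253 to 388, centred on 320. The dark pins still lie on the board.

Emit:
move_arm(
  dp=[
    [-0.09, -0.143, 0],
    [-0.09, -0.143, 0],
    [-0.09, -0.143, 0],
    [-0.09, -0.143, 0],
    [-0.09, -0.143, 0],
    [0, 0, 0],
    [0, 0, 0],
    [0, 0, 0],
  ],
  spin=[0, 0, 0, 0, 0, -0.188, -0.188, 0],
)

```text
time: 7.52
eef_pos: [560.4, 108.8, 326.2]
eef_rot: [-0.024, 1.0, -0.0, -0.001]
ft_force: [-0.9, -1.0, -1.7]
finger_gap: 0.619
grasp_force: 32.2
```

```bash
python3 - <<'E'
from h import *
W=dict(np.load("w3.npz")); W["n"]="wrist"
print("heel wrt tcp", (plane(W,(320.7,109),177.7)[0]-[508.1,269.6,0])@[-.970,.244,0])
s=manip.get_state(); print(s["eef_pos"]); M=R.from_quat(s["eef_rot"]).as_matrix(); print(M.round(4).tolist())
W=cam("wrist"); np.savez("w4.npz",**W)
g=blob(W,(0,0,90),(180,45,255),(0,60,250,300)); print([cv2.contourArea(q) for q in g[:3]])
p=plane(W,g[0][:,0].astype(float),8); print(rect(p))
gap=cv2.approxPolyDP(g[0],6,True)[:,0]; print(gap.tolist()); print(plane(W,gap.astype(float),8)[:,:2].round(1).tolist())
cv2.imwrite("pics/w4.png",cv2.resize(W["frame"][40:300,0:320],None,fx=2,fy=2,interpolation=2)[:,:,::-1])
E
```

```text
heel wrt tcp 74.54666451516249
[560.43632671 108.7735537  326.21491829]
[[-0.9989, -0.0478, -0.0017], [-0.0478, 0.9989, -0.0008], [0.0017, -0.0007, -1.0]]
[11243.0, 199.0, 160.0]
(array([537.3, -18.3]), array([123.4, 117.8]), 2.9, [[472.79998779296875, 37.400001525878906], [478.6000061035156, -80.19999694824219], [601.9000244140625, -74.0999984741211], [596.0, 43.599998474121094]])
[[249, 91], [162, 99], [153, 107], [154, 127], [169, 135], [169, 145], [146, 158], [154, 214], [249, 215]]
[[473.1, 37.5], [478.0, -54.4], [485.6, -65.3], [506.2, -64.6], [514.8, -46.8], [525.1, -47.2], [538.7, -76.8], [601.2, -73.7], [595.3, 37.4]]
```

View pics/w4.png

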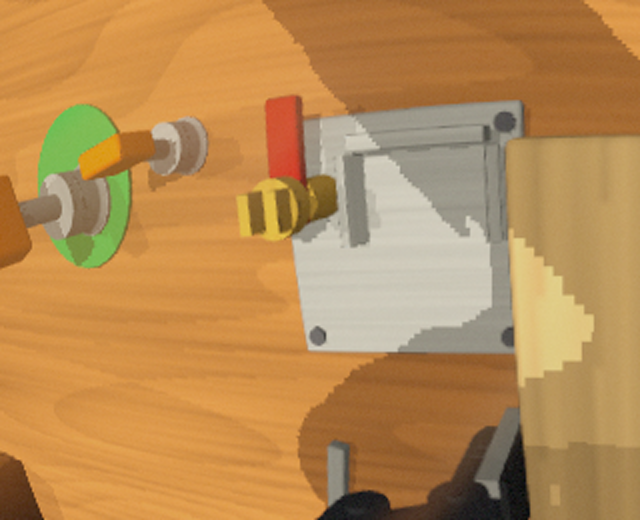

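Emit:
move_arm(
  dp=[
    [-0.011, -0.131, 0],
    [-0.011, -0.131, 0],
    [-0.011, -0.131, 0],
    [-0.011, -0.131, 0],
    [0, 0, 0.12],
    [0, 0, 0.12],
    [0, 0, 0.12],
    [0, 0, 0.1],
    [0, 0, 0.08],
    [0, 0, 0],
    [0, 0, 0],
  ],
  spin=[0, 0, 0, 0, 0, 0, 0, 0, 0, 0, 0],
)

```text
time: 8.95
eef_pos: [574.9, 4.9, 219.9]
eef_rot: [-0.024, 1.0, -0.0, 0.0]
ft_force: [0.3, 0.1, -1.8]
finger_gap: 0.624
grasp_force: 32.2
```

```bash
python3 - <<'E'
from h import *
s=manip.get_state(); print(s["eef_pos"],R.from_quat(s["eef_rot"]).as_matrix()[0].round(4))
W=cam("wrist"); np.savez("w5.npz",**W)
cv2.imwrite("pics/w5.png",cv2.resize(W["frame"][30:300,200:500],None,fx=2,fy=2,interpolation=2)[:,:,::-1])
E
```

```text
[574.94589792   4.9299596  219.87237283] [-9.988e-01 -4.890e-02  8.000e-04]
```

View pics/w5.png

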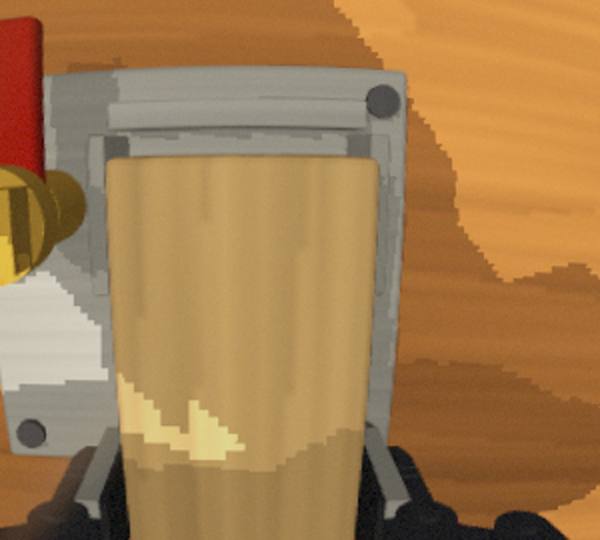

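```bash
python3 - <<'E'
from h import *
W=dict(np.load("w5.npz")); W["n"]="wrist"
h=plane(W,(321,108.5),70)[0]
for r in (92,94,96.5): print(r,"heel-stop along x", (h-plane(W,(321,r),22)[0])@[.9988,.0489,0])
o=np.array([564.8,4.1,0]);A=np.array([[.9988,.0489,0],[-.0489,.9988,0]])
print(A@(h-o), A@(plane(W,(321,94),22)[0]-o))
for u in((245,100),(395,100)): print(A@(plane(W,u,22)[0]-o))
E
```

```text
92 heel-stop along x 8.057512058776442
94 heel-stop along x 6.976609541369507
96.5 heel-stop along x 5.626040982659331
[-64.61329919   0.1269368 ] [-71.58990873   0.16205345]
[-69.39441049 -40.96726067]
[-69.38079563  40.18528415]
```

Emit:
move_arm(
  dp=[
    [0.01, 0, 0],
    [0, 0, 0.05],
    [0, 0, 0.05],
    [0, 0, 0.04],
    [0, 0, 0.02],
    [0, 0, 0],
    [0, 0, 0],
  ],
  spin=[0, 0, 0, 0, 0, 0, 0],
)

```text
time: 9.88
eef_pos: [572.7, 4.7, 187.5]
eef_rot: [-0.025, 1.0, 0.0, 0.0]
ft_force: [0.4, -0.7, -1.6]
finger_gap: 0.63
grasp_force: 32.3
```

Emit:
move_arm(
  dp=[
    [0, 0, 0.006],
    [0, 0, 0.005],
    [0, 0, 0.003],
    [0, 0, 0],
  ],
  spin=[0, 0, 0, 0],
)

```text
time: 10.38
eef_pos: [572.6, 4.7, 184.5]
eef_rot: [-0.025, 1.0, 0.0, 0.0]
ft_force: [-0.0, 0.6, -2.4]
finger_gap: 0.629
grasp_force: 32.3
```

Emit:
move_arm(
  dp=[
    [0, 0, 0.004],
    [0, 0, 0.003],
    [0, 0, 0],
  ],
  spin=[0, 0, 0],
)

```text
time: 10.75
eef_pos: [572.6, 4.7, 184.1]
eef_rot: [-0.025, 1.0, 0.0, 0.0]
ft_force: [-4.3, -0.0, 8.8]
finger_gap: 0.627
grasp_force: 33.5
```

Emit:
move_arm(
  dp=[
    [0, 0, 0],
    [0, 0, 0],
    [0, 0, 0],
    [0, 0, 0],
    [0, 0, -0.05],
    [0, 0, -0.1],
    [0, 0, -0.2],
    [0, 0, -0.25],
    [0, 0, 0],
  ],
  spin=[0, 0, 0, 0, 0, 0, 0, 0, 0],
  grip=1,
)

```text
time: 11.88
eef_pos: [573.9, 4.9, 308.3]
eef_rot: [-0.025, 1.0, 0.001, 0.004]
ft_force: [0.5, 0.8, -0.5]
finger_gap: 0.997
grasp_force: 0.0
```

```bash
python3 - <<'E'
from h import *
s=manip.get_state(); print(s["eef_pos"],s["ft_force"])
W=cam("wrist"); np.savez("w6.npz",**W)
g=blob(W,(17,60,90),(28,170,255),(230,40,420,330))
o=np.array([564.8,4.1,0]);A=np.array([[.9988,.0489,0],[-.0489,.9988,0]])
for q in g[:2]:
    print(cv2.contourArea(q),cv2.boundingRect(q)); p=plane(W,cv2.approxPolyDP(q,5,True)[:,0].astype(float),34); print(((p-o)@A.T).round(1).tolist())
E
```

```text
[573.87578552   4.93635873 308.25177393] [ 0.49801342  0.80478294 -0.4809245 ]
9588.5 (286, 101, 69, 162)
[[-66.8, -26.5], [71.1, -26.1], [69.9, -8.1], [31.1, -6.8], [32.9, 8.4], [70.9, 8.9], [71.0, 26.0], [-66.0, 26.2]]
30.0 (230, 110, 38, 36)
[[-57.7, -43.2], [-61.0, -48.0], [-48.9, -42.7], [-38.7, -51.1], [-36.1, -73.0], [-37.9, -51.9], [-48.1, -42.7]]
```

Emit:
move_arm(
  dp=[
    [0.06, -0.21, -0.04],
    [0.06, -0.21, -0.04],
    [0.06, -0.21, -0.04],
    [0.06, -0.21, -0.04],
    [0.06, -0.21, -0.04],
    [0.06, -0.21, -0.04],
    [0, 0, 0],
    [0, 0, 0],
  ],
  spin=[0, 0, 0, 0, 0, 0, 0, 0],
)

```text
time: 12.92
eef_pos: [512.7, -250.6, 350.4]
eef_rot: [-0.024, 1.0, 0.0, -0.001]
ft_force: [0.5, 0.3, 0.6]
finger_gap: 0.998
grasp_force: 0.0
```

```bash
python3 - <<'E'
from h import *
s=manip.get_state(); print(s["eef_pos"],s["joint_pos"].round(3))
W=cam("wrist"); np.savez("w7.npz",**W)
cv2.imwrite("pics/w7.png",cv2.resize(W["frame"][30:330,160:560],None,fx=2,fy=2,interpolation=2)[:,:,::-1])
g=blob(W,(50,100,50),(75,255,255),(150,20,560,330))[0]; p=plane(W,g[:,0].astype(float),4); print("pad",cv2.minEnclosingCircle(np.float32(p[:,:2])))
for q in blob(W,(8,215,60),(24,255,255),(150,20,560,330))[:3]:
    a=cv2.contourArea(q)
    if a<50: continue
    print(a,cv2.boundingRect(q),cv2.approxPolyDP(q,4,True)[:,0].tolist(),rect(plane(W,q[:,0].astype(float),109)))
E
```

```text
[ 512.65454768 -250.59840897  350.36228039] [-0.112  0.231 -0.299 -0.    -1.043 -1.41 ]
pad ((504.1610412597656, -262.6916809082031), 54.376041412353516)
1931.5 (297, 169, 48, 73) [[314, 169], [300, 176], [297, 190], [326, 241], [344, 228], [321, 171]] (array([ 508. , -250.8]), array([54.5, 22.1]), 26.9, [[478.70001220703125, -253.3000030517578], [488.70001220703125, -273.1000061035156], [537.2000122070312, -248.39999389648438], [527.2000122070312, -228.60000610351562]])
801.0 (407, 158, 45, 25) [[450, 164], [441, 158], [412, 162], [408, 175], [415, 182], [448, 177]] (array([ 476.8, -173.4]), array([16.3, 33.9]), 14.4, [[464.6000061035156, -159.0], [473.1000061035156, -191.89999389648438], [488.8999938964844, -187.8000030517578], [480.3999938964844, -154.89999389648438]])
```

View pics/w7.png

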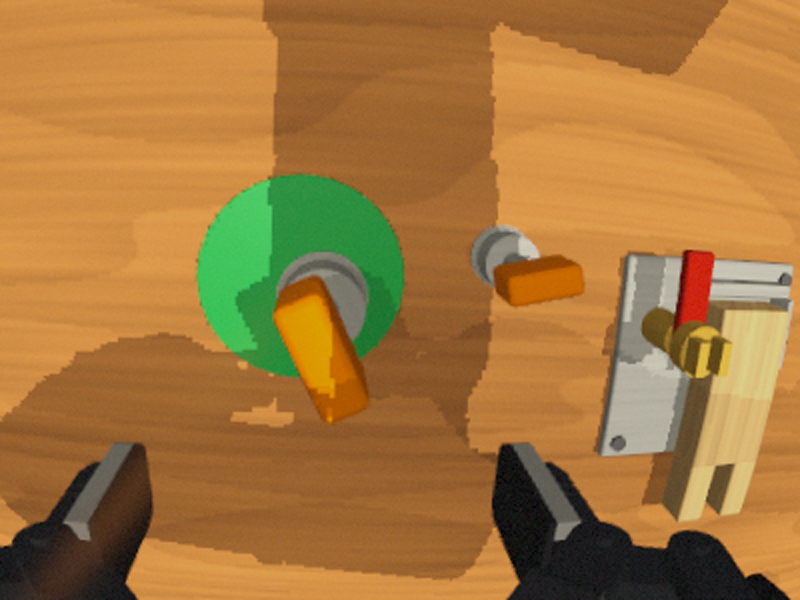

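Pad at about (300,275) in the crop; the large paddle runs (300,290) to (350,410); the small driver is at (540,280); the pin is seated, with the dog clear of it. I move the camera directly over the driver to measure its axis.

Emit:
move_arm(
  dp=[
    [-0.13, 0, 0],
    [-0.13, 0, 0],
    [-0.11, 0, 0],
    [0, 0, 0],
    [0, 0, 0],
  ],
  spin=[0, 0, 0, 0, 0],
)

```text
time: 13.6
eef_pos: [586.8, -246.0, 350.5]
eef_rot: [-0.025, 1.0, 0.0, -0.001]
ft_force: [-0.6, -0.6, 0.7]
finger_gap: 0.995
grasp_force: 0.0
```

```bash
cat > m.py <<'E'
from h import *
def paddle(W,z,box):
    for q in blob(W,(8,215,60),(24,255,255),box)[:1]:
        print(cv2.contourArea(q),cv2.approxPolyDP(q,3,True)[:,0].tolist(),rect(plane(W,q[:,0].astype(float),z)))
E
python3 - <<'E'
from m import *
W=cam("wrist"); np.savez("w8.npz",**W); print(W["o"])
paddle(W,109,(240,0,400,250))
g=blob(W,(50,100,50),(75,255,255),(150,0,560,330))[0]; p=plane(W,g[:,0].astype(float),4); print("pad",cv2.minEnclosingCircle(np.float32(p[:,:2])))
# grey sleeve near the driver
hsv=cv2.cvtColor(W["frame"],cv2.COLOR_RGB2HSV)
for q in blob(W,(0,0,60),(180,60,255),(240,0,400,250))[:3]:
    a=cv2.contourArea(q)
    if a>30:
        p=plane(W,q[:,0].astype(float),5); print("grey",a,cv2.boundingRect(q),cv2.minEnclosingCircle(np.float32(p[:,:2])))
E
```

```text
[ 509.9555155  -250.20273668  320.0218721 ]
1863.5 [[313, 71], [299, 77], [295, 86], [319, 140], [327, 142], [343, 135], [344, 128], [320, 74]] (array([ 512.1, -250.9]), array([48.7, 19.1]), 26.8, [[486.0, -253.39999389648438], [494.70001220703125, -270.3999938964844], [538.0999755859375, -248.5], [529.5, -231.39999389648438]])
pad ((504.4449462890625, -262.90447998046875), 54.36915969848633)
grey 201.5 (326, 84, 18, 33) ((505.5897216796875, -237.46841430664062), 17.922266006469727)
grey 159.0 (297, 98, 16, 31) ((520.2469482421875, -265.39593505859375), 16.868328094482422)
```

Emit:
move_arm(
  dp=[
    [0, 0, 0],
    [0, 0, 0],
    [0, 0, 0],
    [0, 0, 0],
    [0, 0, 0],
    [0, 0, 0],
    [0, 0, 0],
    [0, 0, 0],
    [0, 0, 0],
    [0, 0, 0],
    [0, 0, 0],
    [0, 0, 0],
    [0, 0, 0],
    [0, 0, 0],
    [0, 0, 0],
    [0, 0, 0],
    [0, 0, 0],
    [0, 0, 0],
    [0, 0, 0],
    [0, 0, 0],
  ],
  spin=[-0.227, -0.227, -0.227, -0.227, -0.227, -0.227, -0.227, -0.227, -0.227, -0.227, -0.227, -0.227, -0.227, -0.227, -0.227, -0.227, -0.227, -0.227, -0.227, -0.227],
  grip=0.18,
)

```text
time: 16.15
eef_pos: [586.3, -246.8, 351.4]
eef_rot: [0.971, 0.237, 0.0, -0.0]
ft_force: [-0.7, -0.8, -0.0]
finger_gap: 0.59
grasp_force: 0.0
```

```bash
cat >> m.py <<'E'
def to(x,y,z,yaw):
    s=manip.get_state(); M=R.from_quat(s["eef_rot"]).as_matrix(); 
    y0=np.degrees(np.arctan2(M[1,0],M[0,0])); d=(yaw-y0+180)%360-180
    print("at",s["eef_pos"].round(1),"yaw",y0.round(2),"tilt",M[:2,2].round(4),"j",s["joint_pos"].round(2))
    print("shift now/200",(M.T@(np.array([x,y,z])-s["eef_pos"])/200).round(4),"spin",round(-d/45,4))
E
python3 -c "
from m import *
to(511.8,-250.9,300,27)"
```

```text
at [ 586.3 -246.8  351.4] yaw 27.45 tilt [0.0002 0.0001] j [-0.09  0.33 -0.15 -0.   -1.09  2.14]
shift now/200 [-0.34   -0.1535  0.2568] spin 0.01
```

Emit:
move_arm(
  dp=[
    [-0.12, -0.0535, 0.08],
    [-0.12, -0.05, 0.08],
    [-0.1, -0.05, 0.09],
    [0, 0, 0.1],
    [0, 0, 0.1],
    [0, 0, 0.07],
    [0, 0, 0],
    [0, 0, 0],
  ],
  spin=[0.014, 0, 0, 0, 0, 0, 0, 0],
)

```text
time: 17.15
eef_pos: [512.7, -250.1, 247.8]
eef_rot: [0.973, 0.229, 0.0, 0.0]
ft_force: [0.3, -0.0, 0.1]
finger_gap: 0.591
grasp_force: 0.0
```

```bash
python3 -c "
from m import *
to(511.8,-250.9,244,26.8)
W=cam('wrist'); print(W['o'])
paddle(W,109,(150,0,500,399)); print(proj(W,[511.8,-250.9,109]))"
```

```text
at [ 512.7 -250.1  247.8] yaw 26.5 tilt [ 0.0008 -0.0003] j [-0.11  0.34 -0.42  0.   -0.81  2.14]
shift now/200 [-0.0058  0.0015  0.0188] spin -0.0066
[ 580.94396657 -216.2563294   217.20386321]
5173.0 [[307, 214], [302, 218], [296, 249], [300, 328], [307, 335], [334, 335], [342, 326], [344, 246], [335, 214]] (array([ 518.5, -247.4]), array([59.8, 19.2]), 27.0, [[487.5, -252.39999389648438], [496.20001220703125, -269.5], [549.5, -242.39999389648438], [540.7999877929688, -225.3000030517578]])
[[320.57677713 296.83534126]]
```

Emit:
move_arm(
  dp=[
    [0, 0, 0.019],
    [0, 0, 0],
    [0, 0, 0],
    [0, 0, 0],
    [0, 0, 0],
    [0, 0, 0],
    [0, 0, 0],
  ],
  spin=[-0.007, 0, 0, 0, 0, 0, 0],
  grip=-0.9,
  squeeze=60,
)

```text
time: 18.08
eef_pos: [512.4, -250.1, 243.4]
eef_rot: [0.973, 0.232, 0.0, -0.0]
ft_force: [-0.7, 0.5, 2.0]
finger_gap: 0.224
grasp_force: 59.0
```

Emit:
move_arm(
  dp=[
    [0, 0, -0.05],
    [0, 0, -0.15],
    [0, 0, -0.2],
    [0, 0, -0.15],
    [0, 0, 0],
    [0, 0, 0],
  ],
  spin=[0, 0, 0, 0, 0, 0],
)

```text
time: 18.82
eef_pos: [511.8, -249.9, 352.5]
eef_rot: [0.973, 0.232, -0.0, -0.0]
ft_force: [-0.3, 0.6, -4.0]
finger_gap: 0.23
grasp_force: 59.3
```

```bash
python3 - <<'E'
from m import *
s=manip.get_state(); print(s["ft_force"].round(1),s["finger_gap"])
W=cam("wrist"); paddle(W,s["eef_pos"][2]-135,(150,0,500,399)); np.savez("w9.npz",**W)
to(517.6,-54.3,350,2.8)
A=np.array([[.9988,.0489,0],[-.0489,.9988,0]]);o=np.array([564.8,4.1,0])
for f,b in (("w1",(265,150,315,200)),("w4",(110,120,175,165)),("w6",(180,80,275,180)),("w7",(470,170,540,240))):
    V=dict(np.load(f+".npz"));V["n"]="wrist"
    q=blob(V,(17,120,40),(28,255,255),b)
    if len(q): 
        q=np.vstack([x for x in q if cv2.contourArea(x)>25]); p=(plane(V,q[:,0].astype(float),70)-o)@A.T
        print(f,cv2.boundingRect(q),p.min(0).round(1),p.max(0).round(1),"cam",(A@(V["o"]-o)).round())
for n in("scene","side"):
    V=cam(n); np.savez(n+"9.npz",**V)
E
```

```text
[-0.3  0.6 -4. ] 0.22962787573904694
5504.0 [[303, 217], [296, 249], [299, 332], [307, 341], [334, 341], [342, 330], [345, 251], [340, 223], [335, 216]] (array([ 517.6, -247.1]), array([60.7, 19.1]), 26.8, [[486.1000061035156, -252.3000030517578], [494.79998779296875, -269.29998779296875], [549.0, -241.89999389648438], [540.2999877929688, -224.8000030517578]])
at [ 511.8 -249.9  352. ] yaw 26.78 tilt [-0.0021  0.0008] j [-0.11  0.23 -0.3  -0.   -1.05  2.15]
shift now/200 [ 0.4666 -0.8601  0.0109] spin 0.5329
w1 (276, 159, 26, 28) [-68.6 -68.3] [-41.1 -42.3] cam [-123.  -19.]
w4 (118, 128, 51, 33) [-65.1 -68.7] [-38.7 -16.9] cam [-76. 105.]
w6 (221, 107, 46, 38) [-64.6 -68.5] [-39.1 -36.2] cam [-68.   0.]
w7 (481, 181, 59, 59) [ -80.7 -104.1] [-16.8 -23.2] cam [-142. -252.]
```

```bash
python3 - <<'E'
from m import *
A=np.array([[.9988,.0489,0],[-.0489,.9988,0]]);o=np.array([564.8,4.1,0])
for f,b in (("w1",(262,115,315,175)),("w4",(120,80,165,140)),("w6",(170,20,275,130)),("w7",(470,130,530,220)),("scene9",(240,215,290,250)),("side9",(330,160,365,185))):
    V=dict(np.load(f+".npz"));V["n"]=f[:-1] if f[0]=="s" else "wrist"
    q=blob(V,(0,150,50),(6,255,255),b)+blob(V,(174,150,50),(180,255,255),b)
    if len(q):
        q=max(q,key=cv2.contourArea)
        p=(plane(V,q[:,0].astype(float),46)-o)@A.T; print(f,rect(p)[:3],p.min(0).round(1),p.max(0).round(1),"cam",(A@(V["o"]-o)).round())
E
```

```text
w1 (array([-81.4, -57.1]), array([38.3, 17.4]), 0.7) [-100.6  -66. ] [-62.3 -48.3] cam [-123.  -19.]
w4 (array([-79.3, -55.7]), array([40.5, 19. ]), 2.7) [-99.5 -64.9] [-59.4 -45.4] cam [-76. 105.]
w6 (array([-81.3, -56.5]), array([17.9, 37.8]), 89.1) [-100.2  -65.6] [-62.2 -47.5] cam [-68.   0.]
w7 (array([-80.4, -59.9]), array([41.2, 21.2]), 1.2) [-100.9  -70.2] [-59.6 -49.1] cam [-142. -252.]
scene9 (array([-79.6, -58.7]), array([18.7, 37.9]), 86.9) [-98.3 -68.1] [-61.  -48.9] cam [ 333. -506.]
side9 (array([-80.2, -53.2]), array([40.8, 21. ]), 0.4) [-100.6  -63.7] [-59.9 -42.6] cam [-118.  819.]
```

Emit:
move_arm(
  dp=[
    [0.0775, -0.143, 0],
    [0.0775, -0.143, 0],
    [0.0775, -0.143, 0],
    [0.0775, -0.143, 0],
    [0.0775, -0.143, 0],
    [0.0775, -0.143, 0],
    [0, 0, 0],
    [0, 0, 0],
    [0, 0, 0],
    [0, 0, 0],
    [0, 0, 0],
  ],
  spin=[0, 0, 0, 0, 0, 0, 0.178, 0.178, 0.178, 0, 0],
)

```text
time: 20.35
eef_pos: [518.0, -55.0, 352.8]
eef_rot: [1.0, 0.026, -0.0, 0.0]
ft_force: [0.2, -0.1, -3.2]
finger_gap: 0.228
grasp_force: 59.7
```

```bash
python3 - <<'E'
from m import *
to(517.3,-54.5,320,2.8)
W=cam("wrist"); np.savez("w10.npz",**W)
A=np.array([[.9988,.0489,0],[-.0489,.9988,0]]);o=np.array([564.8,4.1,0])
q=blob(W,(17,60,90),(28,170,255),(330,0,640,399))
for c in q[:1]:
    print(cv2.contourArea(c),cv2.boundingRect(c)); p=(plane(W,cv2.approxPolyDP(c,5,True)[:,0].astype(float),34)-o)@A.T; print(p.round(1)[:,:2].tolist())
for n in("scene","side"):
    V=cam(n); np.savez(n+"10.npz",**V)
    for q in blob(V,(5,180,100),(16,255,255),(220,120,330,260) if n=="scene" else (310,80,390,180))[:3]:
        print(n,cv2.contourArea(q),cv2.boundingRect(q))
    print(proj(V,[[517.3,-54.5,70],[517.3,-54.5,92],[517.3,-54.5,197]]).round(1).tolist())
E
```

```text
at [518.  -55.  352.8] yaw 2.94 tilt [-0.0009 -0.0002] j [ 0.27  0.15 -0.4  -0.   -1.02  1.35]
shift now/200 [-0.0032 -0.0028  0.1642] spin 0.0031
60.5 (516, 40, 42, 17)
[[110.7, -261.5], [105.2, -323.4]]
scene 140.5 (264, 185, 11, 20)
scene 53.5 (226, 248, 14, 12)
scene 0.0 (260, 236, 1, 1)
[[268.9, 229.5], [267.9, 223.7], [262.4, 192.9]]
side 38.0 (344, 127, 6, 14)
side 34.0 (352, 140, 5, 13)
side 23.0 (331, 126, 4, 14)
[[338.5, 165.7], [338.7, 160.4], [339.8, 133.1]]
```

Emit:
move_arm(
  dp=[
    [-0.003, -0.003, 0.05],
    [0, 0, 0.07],
    [0, 0, 0.06],
    [0, 0, 0.03],
    [0, 0, 0.02],
    [0, 0, 0],
    [0, 0, 0],
  ],
  spin=[0.003, 0, 0, 0, 0, 0, 0],
)

```text
time: 21.38
eef_pos: [517.6, -54.4, 307.6]
eef_rot: [1.0, 0.023, 0.0, -0.0]
ft_force: [0.9, 0.0, -2.4]
finger_gap: 0.227
grasp_force: 59.8
```

```bash
python3 -c "
from m import *
to(517.3,-54.5,304,2.8)
s=manip.get_state();print(s['ft_force'].round(1),s['torque'].round(2))"
```

```text
at [517.6 -54.4 307.6] yaw 2.64 tilt [0.0006 0.0001] j [ 0.27  0.19 -0.46  0.   -0.92  1.34]
shift now/200 [-0.0014  0.0005  0.0182] spin -0.0035
[ 0.9  0.  -2.4] [0.   0.02 0.02]
```

Now feel into the slot with small steps.

Emit:
move_arm(
  dp=[
    [0, 0, 0.015],
    [0, 0, 0.01],
    [0, 0, 0.01],
    [0, 0, 0],
  ],
  spin=[-0.003, 0, 0, 0],
)

```text
time: 21.88
eef_pos: [517.3, -54.4, 300.1]
eef_rot: [1.0, 0.024, -0.0, 0.0]
ft_force: [-0.0, -0.1, -3.2]
finger_gap: 0.226
grasp_force: 59.8
```

Emit:
move_arm(
  dp=[
    [0, 0, 0.012],
    [0, 0, 0.01],
    [0, 0, 0.008],
    [0, 0, 0],
  ],
  spin=[0, 0, 0, 0],
)

```text
time: 22.38
eef_pos: [517.4, -54.4, 294.1]
eef_rot: [1.0, 0.024, -0.0, 0.0]
ft_force: [-0.5, -1.0, -2.8]
finger_gap: 0.227
grasp_force: 59.8
```

Emit:
move_arm(
  dp=[
    [0, 0, 0.008],
    [0, 0, 0.006],
    [0, 0, 0],
  ],
  spin=[0, 0, 0],
)

```text
time: 22.75
eef_pos: [517.4, -54.4, 291.4]
eef_rot: [1.0, 0.024, -0.0, 0.0]
ft_force: [-0.1, -0.7, -3.0]
finger_gap: 0.223
grasp_force: 59.8
```

Emit:
move_arm(
  dp=[
    [0, 0, 0],
    [0, 0, 0],
    [0, 0, 0],
    [0, 0, 0],
    [0, 0, 0],
    [0, 0, 0],
    [0, 0, 0],
    [0, 0, 0],
  ],
  spin=[0.1, 0.15, 0.15, 0.15, 0.15, 0.15, 0.15, 0],
)

```text
time: 23.75
eef_pos: [517.1, -54.7, 291.0]
eef_rot: [0.933, -0.36, -0.0, 0.001]
ft_force: [-0.4, -3.4, -7.7]
finger_gap: 0.228
grasp_force: 59.3
```

```bash
cat > t.py <<'E'
from m import *
to(517.3,-54.5,290,2.8)
s=manip.get_state();print(s['ft_force'].round(1),s['torque'].round(2))
A=np.array([[.9988,.0489,0],[-.0489,.9988,0]]);o=np.array([564.8,4.1,0])
for n,b in (("scene",(235,200,310,260)),("side",(310,150,370,200)),("wrist",(150,0,500,399))):
    V=cam(n); q=blob(V,(0,150,50),(6,255,255),b)+blob(V,(174,150,50),(180,255,255),b)
    q=[c for c in q if cv2.contourArea(c)>15]
    if q: 
        c=max(q,key=cv2.contourArea); p=(plane(V,c[:,0].astype(float),44.5)-o)@A.T; print(n,cv2.contourArea(c),rect(p)[:3])
E
python3 t.py
```

```text
at [517.1 -54.7 291. ] yaw -42.19 tilt [-0.0012 -0.0006] j [ 0.27  0.21 -0.48  0.   -0.88  0.56]
shift now/200 [-0.0001 -0.0014  0.0051] spin -0.9997
[-0.4 -3.4 -7.7] [-1.27 -0.17  0.03]
side 35.5 (array([-79.3, -35.5]), array([19.6, 31.9]), 56.7)
wrist 197.0 (array([149.1, -86.3]), array([25.1,  9.1]), 6.3)
```

Emit:
move_arm(
  dp=[
    [0, 0, 0.002],
    [0, 0, 0.002],
    [0, 0, 0.002],
    [0, 0, 0],
    [0, 0, 0],
    [0, 0, 0],
    [0, 0, 0],
    [0, 0, 0],
  ],
  spin=[0.15, 0.15, 0.15, 0.15, 0.15, 0.15, 0.15, 0],
)

```text
time: 24.9
eef_pos: [517.2, -54.5, 290.2]
eef_rot: [0.711, -0.703, -0.0, 0.0]
ft_force: [-0.1, -2.6, -7.0]
finger_gap: 0.229
grasp_force: 59.4
```

```bash
python3 t.py
```

```text
at [517.2 -54.5 290.2] yaw -89.36 tilt [-0.0007 -0.0002] j [ 0.27  0.21 -0.48  0.   -0.88 -0.26]
shift now/200 [-0.0001 -0.0005  0.0008] spin -2.0481
[-0.1 -2.6 -7. ] [-1.24  0.08  0.09]
side 33.0 (array([-56.6, -19.9]), array([15.9, 32.6]), 13.4)
```

Emit:
move_arm(
  dp=[
    [0, 0, 0],
    [0, 0, 0],
    [0, 0, 0],
    [0, 0, 0],
    [0, 0, 0],
  ],
  spin=[0.09, 0.06, 0.03, 0, 0],
)

```text
time: 25.68
eef_pos: [517.3, -54.4, 290.1]
eef_rot: [-0.659, 0.752, 0.0, -0.0]
ft_force: [-0.0, -3.3, -8.8]
finger_gap: 0.225
grasp_force: 59.2
```

```bash
python3 t.py
```

```text
at [517.3 -54.4 290.1] yaw -97.52 tilt [-0.0005 -0.    ] j [ 0.27  0.21 -0.48 -0.   -0.88 -0.4 ]
shift now/200 [ 0.0003 -0.0003  0.0007] spin -2.2293
[-0.  -3.3 -8.8] [-1.5   0.09  0.14]
scene 19.0 (array([-44.8, -16.6]), array([12.5, 22.7]), 31.7)
side 35.5 (array([-52.1, -19.3]), array([14.6, 31.4]), 6.0)
```

Emit:
move_arm(
  dp=[
    [0, 0, 0],
    [0, 0, 0],
    [0, 0, 0],
    [0, 0, 0],
  ],
  spin=[0.03, 0.03, 0.03, 0],
)

```text
time: 26.32
eef_pos: [517.3, -54.4, 290.2]
eef_rot: [-0.632, 0.775, 0.0, -0.0]
ft_force: [-0.4, -4.2, -10.1]
finger_gap: 0.23
grasp_force: 59.0
```

```bash
python3 t.py
```

```text
at [517.3 -54.4 290.2] yaw -101.65 tilt [-0.0003 -0.0001] j [ 0.27  0.21 -0.48 -0.   -0.88 -0.48]
shift now/200 [ 0.0004 -0.0001  0.001 ] spin -2.3211
[ -0.4  -4.2 -10.1] [-1.48  0.31  0.18]
scene 23.0 (array([-44., -18.]), array([12.5, 25.6]), 31.7)
side 36.5 (array([-50.6, -19.1]), array([17.4, 31.5]), 6.0)
```

Emit:
move_arm(
  dp=[
    [0, 0, 0.002],
    [0, 0, 0.002],
    [0, 0, 0],
    [0, 0, 0],
  ],
  spin=[0.03, 0.03, 0.03, 0],
)

```text
time: 26.98
eef_pos: [517.4, -54.4, 289.9]
eef_rot: [-0.604, 0.797, -0.0, 0.0]
ft_force: [-2.9, -3.3, -1.7]
finger_gap: 0.23
grasp_force: 60.2
```

```bash
python3 t.py
```

```text
at [517.4 -54.4 289.9] yaw -105.68 tilt [ 0.0003 -0.0002] j [ 0.27  0.21 -0.48  0.   -0.88 -0.55]
shift now/200 [ 0.0005  0.0006 -0.0004] spin -2.4107
[-2.9 -3.3 -1.7] [-1.44  1.67  0.55]
scene 21.0 (array([-43.4, -17.2]), array([11.8, 25.7]), 39.0)
side 36.0 (array([-50.6, -19.1]), array([17.4, 31.4]), 6.0)
```

Torque rose sharply while the dog stayed put, so the stop is reached. I back off to the middle of the play and lift.

Emit:
move_arm(
  dp=[
    [0, 0, 0],
    [0, 0, 0],
    [0, 0, 0],
    [0, 0, -0.02],
    [0, 0, -0.03],
    [0, 0, -0.04],
    [0, 0, -0.1],
    [0, 0, -0.15],
    [0, 0, 0],
  ],
  spin=[-0.12, -0.12, 0, 0, 0, 0, 0, 0, 0],
)

```text
time: 28.25
eef_pos: [518.4, -54.2, 360.5]
eef_rot: [-0.676, 0.737, -0.002, 0.003]
ft_force: [-1.3, 1.1, -2.7]
finger_gap: 0.22
grasp_force: 60.1
```

```bash
python3 t.py; python3 - <<'E'
from m import *
s=manip.get_state(); W=cam("wrist"); paddle(W,s["eef_pos"][2]-135,(150,0,500,399))
to(504.4,-262.8,360,0)
E
```

```text
at [518.4 -54.2 360.5] yaw -94.87 tilt [0.0061 0.001 ] j [ 0.27  0.14 -0.39  0.   -1.03 -0.36]
shift now/200 [0.0023 0.0076 0.3527] spin -2.1705
[-1.3  1.1 -2.7] [-0.05 -0.02  0.06]
scene 51.0 (array([-46.3, -26.6]), array([17.1, 36.2]), 0.3)
side 36.5 (array([-50.2, -20.9]), array([36.9, 16.3]), 88.9)
5477.5 [[307, 216], [301, 224], [296, 252], [300, 334], [310, 341], [334, 341], [342, 333], [346, 270], [343, 235], [338, 217]] (array([516.2, -61.3]), array([60.9, 19.5]), 85.1, [[503.8999938964844, -90.80000305175781], [523.4000244140625, -92.4000015258789], [528.5999755859375, -31.799999237060547], [509.1000061035156, -30.100000381469727]])
at [517.  -54.4 356.7] yaw -94.9 tilt [-0.0012  0.0001] j [ 0.27  0.14 -0.4  -0.   -1.03 -0.36]
shift now/200 [ 1.0434 -0.0261 -0.0164] spin -2.1088
```

Emit:
move_arm(
  dp=[
    [0.174, -0.004, 0],
    [0.174, -0.004, 0],
    [0.174, -0.004, 0],
    [0.174, -0.004, 0],
    [0.174, -0.004, 0],
    [0.174, -0.005, 0],
    [0, 0, 0],
    [0, 0, 0],
  ],
  spin=[0, 0, 0, 0, 0, 0, 0, 0],
)

```text
time: 29.45
eef_pos: [504.4, -262.9, 356.5]
eef_rot: [-0.676, 0.737, 0.001, -0.0]
ft_force: [0.2, 1.2, -3.8]
finger_gap: 0.227
grasp_force: 59.9
```

```bash
python3 -c "
from m import *
to(504.4,-262.8,246,-94.9)"
```

```text
at [ 504.4 -262.9  356.5] yaw -94.93 tilt [-0.0017  0.0005] j [-0.14  0.22 -0.29 -0.   -1.06  0.05]
shift now/200 [-2.000e-04 -1.000e-03  5.525e-01] spin -0.0006
```

Small driver is 85 mm away, so the fingers are clear. Descending.

Emit:
move_arm(
  dp=[
    [0, 0, 0.1],
    [0, 0, 0.14],
    [0, 0, 0.14],
    [0, 0, 0.1],
    [0, 0, 0.05],
    [0, 0, 0.02],
    [0, 0, 0],
    [0, 0, 0],
  ],
  spin=[0, 0, 0, 0, 0, 0, 0, 0],
)

```text
time: 30.45
eef_pos: [504.9, -262.9, 248.3]
eef_rot: [-0.676, 0.737, -0.001, 0.0]
ft_force: [1.1, 0.2, -4.1]
finger_gap: 0.225
grasp_force: 59.9
```

Emit:
move_arm(
  dp=[
    [0, 0, 0.006],
    [0, 0, 0.004],
    [0, 0, 0],
  ],
  spin=[0, 0, 0],
)

```text
time: 30.82
eef_pos: [504.6, -262.9, 245.5]
eef_rot: [-0.676, 0.737, 0.0, 0.0]
ft_force: [-0.9, 0.1, -2.9]
finger_gap: 0.225
grasp_force: 59.9
```

Emit:
move_arm(
  dp=[
    [0, 0, 0.006],
    [0, 0, 0.004],
    [0, 0, 0],
  ],
  spin=[0, 0, 0],
)

```text
time: 31.2
eef_pos: [504.6, -262.9, 243.5]
eef_rot: [-0.676, 0.737, 0.0, -0.0]
ft_force: [-1.6, -0.8, -3.2]
finger_gap: 0.231
grasp_force: 60.2
```

Emit:
move_arm(
  dp=[
    [0, 0, 0.003],
    [0, 0, 0.003],
    [0, 0, 0],
  ],
  spin=[0, 0, 0],
)

```text
time: 31.58
eef_pos: [504.7, -262.9, 243.3]
eef_rot: [-0.677, 0.736, -0.0, 0.0]
ft_force: [-3.3, 1.3, 7.7]
finger_gap: 0.224
grasp_force: 61.6
```

Contact at 8 N. I release to a partial opening and retreat.

Emit:
move_arm(
  dp=[
    [0, 0, -0.001],
    [0, 0, 0],
    [0, 0, 0],
    [0, 0, 0],
    [0, 0, 0],
    [0, 0, -0.05],
    [0, 0, -0.1],
    [0, 0, -0.2],
    [0, 0, -0.2],
    [0, 0, -0.05],
    [0, 0, 0],
    [0, 0, 0],
  ],
  spin=[0, 0, 0, 0, 0, 0, 0, 0, 0, 0, 0, 0],
  grip=0.18,
)

```text
time: 33.08
eef_pos: [504.2, -262.7, 361.4]
eef_rot: [-0.676, 0.737, 0.001, -0.0]
ft_force: [-0.3, -0.0, 0.3]
finger_gap: 0.591
grasp_force: 0.0
```

```bash
python3 - <<'E'
from m import *
W=cam("wrist"); paddle(W,109,(150,0,500,399)); print(manip.get_state()["eef_pos"])
g=blob(W,(50,100,50),(75,255,255),(100,0,560,399))[0]; p=plane(W,g[:,0].astype(float),4); print("pad",cv2.minEnclosingCircle(np.float32(p[:,:2])))
A=np.array([[.9988,.0489,0],[-.0489,.9988,0]]);o=np.array([564.8,4.1,0])
for n,b,bo,bp in (("scene",(235,200,310,260),(185,260,240,320),(255,190,345,270)),("side",(310,150,370,200),(330,90,375,135),(290,160,365,225))):
    V=cam(n); c=max(blob(V,(0,150,50),(6,255,255),b),key=cv2.contourArea); p=(plane(V,c[:,0].astype(float),44)-o)@A.T; print(n,"dog",rect(p)[:3])
    c=blob(V,(5,180,100),(16,255,255),bo)[0]; print("paddle",cv2.boundingRect(c),"pred",proj(V,[[504.6,-262.9,109],[504.6,-262.9,69]]).round().tolist())
    for c in blob(V,(17,60,90),(28,150,255),bp)[:1]: p=(plane(V,c[:,0].astype(float),34)-o)@A.T; print("pin",cv2.contourArea(c),rect(p)[:3])
E
```

```text
1602.5 [[313, 166], [307, 178], [309, 234], [327, 235], [332, 226], [331, 172], [326, 166]] (array([ 504.2, -267. ]), array([55. , 19.4]), 84.3, [[491.79998779296875, -293.3999938964844], [511.1000061035156, -295.29998779296875], [516.5, -240.60000610351562], [497.29998779296875, -238.6999969482422]])
[ 504.25637494 -262.7382947   361.23286912]
pad ((504.42156982421875, -263.2174377441406), 54.230831146240234)
scene dog (array([-46.6, -26.6]), array([17.2, 35.6]), 0.3)
paddle (192, 276, 26, 30) pred [[202.0, 286.0], [206.0, 296.0]]
pin 267.0 (array([-15.6,  -6.8]), array([ 68.3, 100.2]), 89.7)
side dog (array([-50.2, -22.5]), array([39.5, 17.2]), 88.0)
paddle (348, 107, 10, 18) pred [[353.0, 110.0], [352.0, 120.0]]
pin 175.0 (array([-38.8,   2.9]), array([54.2, 57.2]), 85.8)
```

Emit:
move_arm(
  dp=[
    [-0.17, 0.02, 0],
    [-0.17, 0.02, 0],
    [-0.17, 0.02, 0],
    [-0.17, 0.02, 0],
    [-0.17, 0.02, 0],
    [-0.17, 0.02, 0],
    [-0.17, 0.02, 0],
    [-0.17, 0.02, 0],
    [0, 0, 0],
  ],
  spin=[0, 0, 0, 0, 0, 0, 0, 0, 0],
)

```text
time: 34.35
eef_pos: [495.9, 12.5, 362.0]
eef_rot: [-0.677, 0.736, 0.0, -0.0]
ft_force: [0.5, -0.4, -0.7]
finger_gap: 0.591
grasp_force: 0.0
```

```bash
python3 - <<'E'
from m import *
W=cam("wrist"); print(W["o"])
A=np.array([[.9988,.0489,0],[-.0489,.9988,0]]);o=np.array([564.8,4.1,0])
f=lambda c,z:((plane(W,c.astype(float),z)-o)@A.T).round(1)[:,:2]
for c in blob(W,(17,50,90),(28,170,255),(100,20,600,330))[:2]: print("pin",cv2.contourArea(c),f(cv2.approxPolyDP(c,5,True)[:,0],34).tolist())
for c in blob(W,(0,150,50),(6,255,255),(100,20,600,330))[:2]: print("dog",cv2.contourArea(c),f(cv2.approxPolyDP(c,3,True)[:,0],44).tolist(),rect(f(c[:,0],44))[:3])
E
```

```text
[489.19816572 -64.13049588 331.43519538]
pin 6121.5 [[-68.1, -27.8], [-59.6, -30.0], [-56.0, -4.5], [-37.6, -8.1], [-38.8, -28.9], [70.7, -26.5], [72.5, -9.3], [32.7, -8.9], [31.3, -0.1], [70.8, 7.6], [72.1, 25.8], [-65.7, 26.8]]
pin 124.0 [[13.2, 184.9], [-40.8, 195.5]]
dog 602.5 [[-58.4, -44.6], [-42.2, -43.2], [-41.8, -9.6], [-57.2, -9.4]] (array([-50.3, -26.4]), array([36.5, 18. ]), 89.8)
dog 0.0 [[167.3, -81.3]] (array([167.3, -81.3]), array([0., 0.]), 0.0)
```

```bash
python3 -c "
from workcell import manip
print(manip.hand_in())"
```

```text
the job is handed in; nothing more can be done
None
```

Job handed in at 34 s: the pin is seated about 4 mm from the stop with its notch facing out, the screw is turned to its stop with the red dog over the pin, and the driver stands upright at the centre of its pad.

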